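Stopper the flask and hold the shaker clamp open

TASK

Take the stopper out of the tube rack and set it fully home in the neck of the conical flask that stands in the shaker's clamp, and let go of it. Then pull the spring-loaded clamp bar by its handle out to the index clip on the rail, so that the bar's pointer lines up with the clip's pointer, and keep it there so that I can lift the flask out. Finish while still holding the bar open at the mark, with the flask left standing where it is and the other things on the bench undisturbed.

Things in the scene. Friction and masses are not known exactly. Their poses are not given: they have to be found in the camera images.
- stopper_knob (a point): Grasp height on the round ribbed grip knob (30 mm across, 34 mm high) of the loose black rubber stopper, 40 g. Below the knob: flange 42 mm across, 5 mm thick, then the tapered plug 32 mm long, 29 mm across narrowing to 22 mm. This point is on the axis, 12 mm under the knob's top, 22 mm above the flange's top. It starts upright in an end hole of the rack, flange on the rack's top.
- stopper_flange (a point): Centre of the underside of the stopper's flange, 27 mm below stopper_knob; this face sits on the flask's rim when the stopper is home. z up along the stopper's axis.
- stopper: The whole stopper; origin at the centre of the flange's underside, z up along its axis.
- flask_mouth (a point): Centre of the flask's rim, z up along the flask's axis, 132 mm above the shaker's platform. The neck's straight bore is 32 mm across and 38 mm deep; outside it is 39 mm with a 43 mm lip.
- flask: Loose clear-glass conical flask, 160 g, 132 mm high, base 85 mm across; origin at the centre of its underside, z up. It stands on the shaker's platform, squeezed between the fixed rubber-covered bar (far side) and the spring-loaded clamp bar (robot's side), within 25 mm of the platform's middle line.
- shaker: Orbital shaker, fixed, white housing 300 x 270 mm with a sloping console towards the robot; aluminium platform, top 98 mm above the bench. Origin at the centre of its underside on the bench; x points away from the console (the clamp bar pulls out along -x), y left, z up. Two spring rails 22 mm wide run along x at y = -117 and 117 mm, tops 28 mm above the platform.
- clamp_bar: Clamp bar: rubber-covered rod 20 mm thick, 204 mm long, between the rails, axis 14 mm above the platform; origin at its middle, axes as the shaker's. Slides only along the shaker's x. Springs press it to +x, onto the flask, with 4 N at the start and 150 N/m more as it is pulled (up to about 11 N at the mark); let go, it springs back. It pulls out at most 53 mm from its start.
- clamp_handle (a point): Middle of the bar's handle: level steel rod 10 mm thick, 90 mm long along the shaker's y, 36 mm above the platform, 52 mm in front of the bar's axis (towards the shaker's -x), with an arm at each end. Clear gap of 37 mm between rod and bar; platform 31 mm below the rod. Moves with the bar; axes as the shaker's.
- bar_pointer (a point): Pointer of the clamp bar: a black blade 3 mm thick and 12 mm long on the top of the right-hand rail (shaker's y = -117 mm) in line with the bar's axis. Moves with the bar; axes as the shaker's.
- index_mark (a point): Mark of the steel index clip: its black blade, 3 mm thick, points to it. The clip is screwed to the outer edge of the right-hand rail. It does not move; axes as the shaker's. It lies 24 to 42 mm towards the shaker's -x from where the bar's pointer starts; the bar is at the mark when both have the same x along the shaker.
- rack: White plastic tube rack, fixed, 170 x 60 x 56 mm high, with three holes 31 mm in diameter and 46 mm deep, in a row along its x at -54, 0 and +54 mm. Origin at the centre of its underside, z up. The stopper is in one end hole, a capped tube in the other; the middle hole is empty.
- tube: Loose capped 50 ml centrifuge tube, 29 mm in diameter, 112 mm high, with a 34 mm blue cap, standing in the rack's other end hole (top 122 mm above the bench). Origin at its foot. Leave it alone.
- reagent_bottle: Loose capped reagent bottle, 70 mm in diameter, 135 mm high, standing beyond the shaker and rack; origin at its underside. Leave it alone.
- tip_box: Loose pipette-tip box, 89 x 124 x 67 mm high, at the left; origin at its underside. Leave it alone.
- dishes: Two stacked culture dishes, 94 mm in diameter, 34 mm high, loose, at the right; origin at their underside. Leave them alone.
There are look-alikes about, which are no part of the job. Of the things shaped like the stopper, the black one is meant.

How it is judged:
On the way, in this order (a step that is already met when the one before it is completed fails the run):
1. the stopper sits fully home and upright in the flask's neck, released (z of stopper_flange in the frame of flask_mouth between -0.004 and 0.004 m and horizontal distance between stopper_flange and flask_mouth below 0.005 m and angle between the z axis of stopper and the z axis of flask, either way round below 0.12 rad and contact force between the fingers and stopper below 0.1 N), for 0.2 s.
2. the clamp bar's pointer is drawn out to the index mark by the fingers (x of bar_pointer in the frame of index_mark between -0.006 and 0.006 m and contact force between the fingers and clamp_bar above 2 N), for 0.3 s.
At the end, for the whole second after the job is handed in: Fingers hold the clamp bar still (over 2 N), clear of the flask, its pointer within 6 mm of the index; the flask stands upright within 20 mm of its start, the stopper released in its neck: flange within 4 mm of the rim, 5 mm of centre, 0.12 rad straight (all of step 1 and all of step 2 and linear speed of each of clamp_bar, flask below 0.02 m/s and contact force between clamp_bar and flask below 0.2 N and angle between flask's own z axis and vertical below 0.08 rad and distance of flask from where it was at the start of the episode below 0.02 m); the arm keeps its last pose, push and grip.
It fails at once if the flask is tipped (over 0.3 rad) (angle between flask's own z axis and vertical above 0.3 rad).
It fails at once if the tube in the rack, the reagent bottle, the tip box or the dishes are moved by more than 25 mm (distance of any of tube, reagent_bottle, tip_box, dishes from where it was at the start of the episode above 0.025 m).
It fails at once if the tube or the reagent bottle is knocked over (angle between any of tube, reagent_bottle's own z axis and vertical above 0.5 rad).
It also fails if it takes over 64 s, if anything falls off the work surface, if the arm or the gripper's body presses on something with over 40 N, if the wrist force passes 120 N, or if a joint passes its speed limit or range.

ROBOT

A 6-joint arm with a two-finger parallel gripper is mounted at the origin on the work surface. World frame = base frame: x ahead of the robot, y to its left, z up, the work surface at z = 0. Lengths are in m, angles in rad, forces in N, time in s.
With the tool pointing down it reaches from about 0.275 to 0.825 m from the base axis. Payload 4.9 kg.
Tool frame: the origin (TCP) lies at the very end of the fingers, on their centre line; the grasp point (between the pads) lies 19 mm behind it; z points along the fingers, y is the line along which they close (so a half turn about z gives the same grasp; the last joint's range is limited). The gripper opens to 85 mm and grips with 20 to 120 N. Pads are 22 mm wide; open, the fingers measure 114 mm over their backs; the gripper's body (76 mm by 85 mm) begins 54 mm behind the grasp point. The pads swing forward as they close: fully open they stand 13 mm farther back than shut.
Start: joints at [-1.329, 0.326, -0.193, 1.052, 0, 1.437], TCP at [0.202, -0.512, 0.231] pointing down, gripper open.
Joint ranges: [-2.65, 2.65], [-0.97, 1.79], [-1.3, 1.35], [-1.93, 2.1], [-1.47, 1.37], [-3.14, 3.14]. Speed limits (rad/s): [2.57, 2.57, 3.14, 3.14, 3.14, 3.14].

INTERFACE

Orientations are given as a unit quaternion [w, x, y, z].
In Python, from station import get_obs, snapshot, job_done gives the robot as it stands. The module is installed in compiled form; this text tells all that it offers.
- The arm moves only by the tool apply_moves, never from a script. Its argument "steps" is text: rows parted by semicolons, each of 7 numbers parted by spaces: the opening, from 0 (shut) to 1 (fully open), then the shift along the tool's x, y, z in m, then the turn, a rotation vector about the tool's x, y, z in rad. In form: jaw x y z wx wy wz; .... A call has 1 to 10 rows; each row shifts and turns the commanded pose from where the row before left it, along the tool's axes as they then stand; what a row does not reach is not made up. A row lasts 1/10 s, in which the tool goes at most 50 mm and 8.59 degrees, less where a joint would pass 70% of its speed; a pose out of reach is approached as far as the arm can. A call is refused whole if a number of a shift passes 0.05 or a number of a turn 0.15, either way. A call with a gripper value outside its range is refused whole. The fingers move at their own pace and stop on an object; the grip force is fixed at half the most. Time passes only in rows, so rows that do not move let the fingers close. It gives the time, the measured TCP pose, the force, the opening and the grip force at its end, in the units of the state.
- get_obs(): the state, without advancing time (a new reading comes with each control period).
- snapshot(name): name is "scene" or "top" or "wrist"; returns a dict with "color" (400x640x3 uint8, red, green, blue), "camera_matrix" (3x3 intrinsics, pixels), "pose" (4x4, takes a point from camera to world coordinates); the wrist camera has in their place "tool_from_camera" (4x4, takes a point from camera to tool coordinates, whose origin is the TCP and whose axes are the flange's). Camera axes: x right, y down, z forward; pixel columns grow to the right and rows downward; lengths in m; the calibration is good to about 2 mm. A picture is of the moment at which its call begins: read the wrist's pose just before it. There is no depth.
- job_done(): hands the job in; it is judged then, once.
The state is a dict: "clock": time; "joint_pos": joint angles; "qd": joint speeds; "joint_efforts": joint torques, N m; "tool_pos": TCP position; "tool_rot": TCP orientation; "ft_force": force on the tool from outside, world axes, zero at the start; "wrist_torque": the same for the moment, N m; "grip_width": finger opening in m; "grip_force": force on a finger pad.
Only numpy, scipy, OpenCV 4.12 (cv2) and the standard library are available. Lean on these libraries where they do the work, as an engineer would, in place of code of your own. Each camera call takes 0.05 s, during which the arm holds its last target. There are 200 camera calls.

## Working session

There is one attempt and no reset: what is moved stays moved. The work goes in short steps, Python scripts to look and compute and a tool call to move; the robot and the scene stay as the last step left them, time stands still between calls to the robot, and variables do not carry over. Pictures are saved under pics/ and viewed, at most 10 in all, crops included, and the job is handed in when it is done.

Besides the shell and the picture viewer there is one more tool, called after "Emit:" in YAML: its name, and indented under it one key for each argument. apply_moves: Moves the arm, as the interface text tells. Its arguments: {"type":"object","properties":{"steps":{"type":"string"}},"required":["steps"]}

```bash
mkdir -p pics
cat > h.py <<'E'
import numpy as np, cv2
from station import get_obs, snapshot, job_done
from scipy.spatial.transform import Rotation as R
def pose(o=None):
    o=o or get_obs(); T=np.eye(4); w,x,y,z=o["tool_rot"]
    T[:3,:3]=R.from_quat([x,y,z,w]).as_matrix(); T[:3,3]=o["tool_pos"]; return T
def take(name,fn):
    T=pose(); s=snapshot(name); cv2.imwrite(f"pics/{fn}.png",s["color"][:,:,::-1])
    P=s["pose"] if name!="wrist" else T@s["tool_from_camera"]
    np.savez(f"pics/{fn}.npz",K=s["camera_matrix"],P=P); return s
def ray(fn,u,v):
    d=np.load(f"pics/{fn}.npz"); r=d["P"][:3,:3]@np.linalg.solve(d["K"],[u,v,1]); return d["P"][:3,3],r/np.linalg.norm(r)
def atz(fn,u,v,z):
    o,r=ray(fn,u,v); return o+r*(z-o[2])/r[2]
def proj(fn,p):
    d=np.load(f"pics/{fn}.npz"); q=np.linalg.inv(d["P"])@np.append(p,1); q=d["K"]@q[:3]; return q[:2]/q[2]
def tri(*obs):
    A=np.zeros((3,3));b=np.zeros(3)
    for f,u,v in obs:
        o,r=ray(f,u,v);M=np.eye(3)-np.outer(r,r);A+=M;b+=M@o
    return np.linalg.solve(A,b)
def crop(fn,x0,y0,x1,y1,k,out):
    im=cv2.imread(f"pics/{fn}.png")[y0:y1,x0:x1]; cv2.imwrite(f"pics/{out}.png",cv2.resize(im,None,fx=k,fy=k,interpolation=cv2.INTER_CUBIC))
E
python3 - <<'E'
from h import *
take("scene","s0");take("top","t0")
np.set_printoptions(precision=3,suppress=True)
a=cv2.imread("pics/s0.png");b=cv2.imread("pics/t0.png")
for f in("s0","t0"):print(np.load(f"pics/{f}.npz")["P"],np.load(f"pics/{f}.npz")["K"])
print(get_obs())
E
```

```text
[[-0.739  0.42  -0.527  1.282]
 [ 0.674  0.433 -0.599  0.816]
 [-0.024 -0.798 -0.603  0.951]
 [ 0.     0.     0.     1.   ]] [[409.12   0.   318.75]
 [  0.   409.12 208.29]
 [  0.     0.     1.  ]]
[[-0.02  -0.991  0.132  0.397]
 [-1.     0.018 -0.017  0.008]
 [ 0.015 -0.132 -0.991  1.606]
 [ 0.     0.     0.     1.   ]] [[454.271   0.    313.501]
 [  0.    454.271 200.54 ]
 [  0.      0.      1.   ]]
{'clock': 0.1, 'joint_pos': array([-1.329,  0.327, -0.193,  1.052, -0.   ,  1.437]), 'qd': array([-0.001, -0.002,  0.003, -0.001, -0.002,  0.001]), 'joint_efforts': array([  0.001, -44.424,  26.304,   0.008,  -0.   ,  -0.   ]), 'tool_pos': array([ 0.202, -0.511,  0.231]), 'tool_rot': array([-0.001,  0.982,  0.187, -0.   ]), 'ft_force': array([ 0.403, -0.052,  0.289]), 'wrist_torque': array([-0.008,  0.019,  0.021]), 'grip_force': 0.0, 'grip_width': 0.08528706096595629}
```

View pics/s0.png

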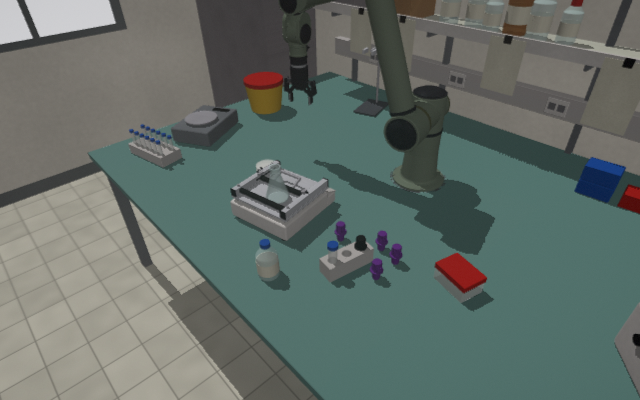

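View pics/t0.png

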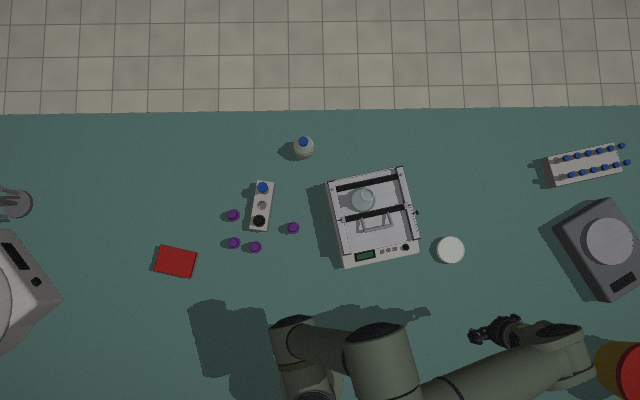

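The black stopper is at top (259,220) and scene (361,242). The purple look-alikes are at top (233,215), (233,243), (255,247) and (293,228), so only the one in the rack is black. The clamp with the flask is at top (364,199). I'll confirm both in enlarged crops.

Run:
```python
from h import *
crop("t0",230,155,430,280,4,"t0c"); crop("s0",225,150,405,285,4.4,"s0c")
```

```text
(no output)
```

View pics/t0c.png

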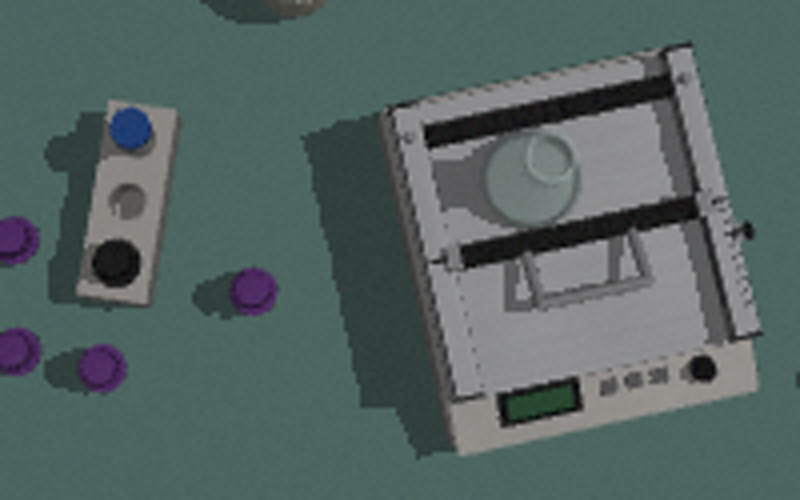

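View pics/s0c.png

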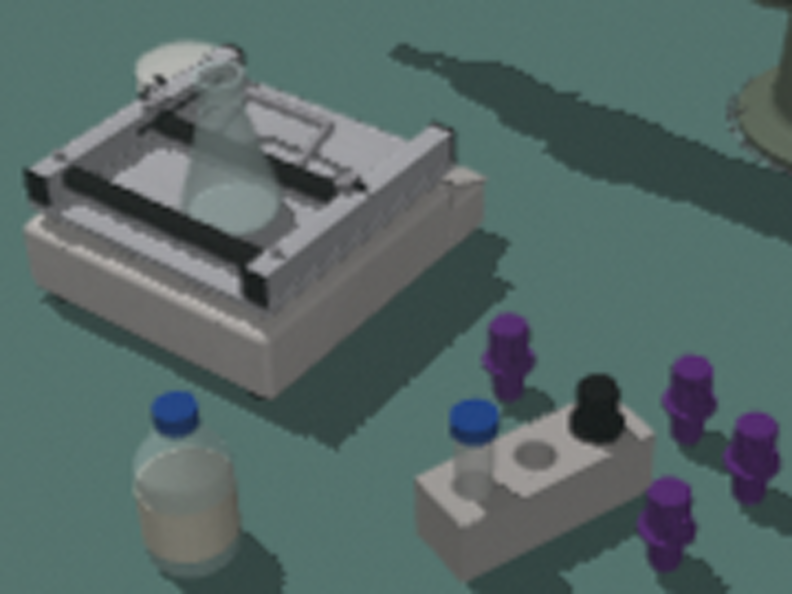

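The crops confirm the black stopper in the rack's near end hole at t0c (117,262). The flask mouth is at t0c (551,160), the handle rod at about (590,290), the bar pointer at about (708,203), and the index clip blade at about (745,231).

Run:
```python
from h import *
np.set_printoptions(precision=4,suppress=True)
c=lambda u,v:((u+.5)/4-.5+230,(v+.5)/4-.5+155)
s=lambda u,v:((u+.5)/4.4-.5+225,(v+.5)/4.4-.5+150)
def p(n,uv,z,k=c,f="t0"): print(n,atz(f,*k(*uv),z))
p("knobtop t",(117,261),.095); p("knobtop s",(600,386),.095,s,"s0")
p("cap t",(131,129),.122); p("cap s",(475,416),.122,s,"s0"); p("hole t",(127,202),.056)
p("mouth t",(551,160),.23); p("mouth s",(220,74),.23,s,"s0")
print(tri(("t0",*c(551,160)),("s0",*s(220,74))))
p("base t",(533,178),.1)
p("rodL",(541,302),.134);p("rodR",(650,280),.134)
p("ptr",(708,203),.127);p("clip",(745,231),.127)
for n,uv in dict(bl=(460,398),br=(745,338),tl=(405,108),tr=(690,45)).items(): p("rail "+n,uv,.126)
p("barL",(460,255),.122);p("barR",(695,205),.122);p("fixL",(430,133),.122);p("fixR",(675,88),.122)
d=np.load("pics/t0.npz")
```

```text
knobtop t [0.5369 0.1648 0.095 ]
knobtop s [0.5402 0.1705 0.095 ]
cap t [0.6436 0.15   0.122 ]
cap s [0.6478 0.153  0.122 ]
hole t [0.5911 0.1601 0.056 ]
mouth t [ 0.596  -0.1817  0.23  ]
mouth s [ 0.6001 -0.1799  0.23  ]
[ 0.5971 -0.1827  0.2274]
base t [ 0.5998 -0.1839  0.1   ]
rodL [ 0.4936 -0.1826  0.134 ]
rodR [ 0.5098 -0.2721  0.134 ]
ptr [ 0.5729 -0.324   0.127 ]
clip [ 0.5492 -0.3534  0.127 ]
rail bl [ 0.4176 -0.1153  0.126 ]
rail br [ 0.4617 -0.3493  0.126 ]
rail tl [ 0.6566 -0.0766  0.126 ]
rail tr [ 0.7058 -0.3154  0.126 ]
barL [ 0.5342 -0.119   0.122 ]
barR [ 0.572  -0.3143  0.122 ]
fixL [ 0.636 -0.097  0.122]
fixR [ 0.6704 -0.3021  0.122 ]
```

Emit:
apply_moves:
  steps: "1 0 0 -0.05 0 0 -0.15;1 0 0 -0.05 0 0 -0.15;1 0 0 -0.05 0 0 -0.15;1 0 0 0 0 0 -0.15;1 0 0 0 0 0 -0.15;1 0 0 0 0 0 -0.15;1 0 0 0 0 0 -0.15;1 0 0 0 0 0 -0.15;1 0 0 0 0 0 -0.15;1 0 0 0 0 0 -0.01"

```text
clock: 1.1
tool_pos: [0.2018, -0.5114, 0.3808]
tool_rot: [-0.0, 0.646, 0.763, 0.0]
ft_force: [-0.3, -0.2, 0.8]
grip_width: 0.0856
grip_force: 0.0
```

```bash
cat >> h.py <<'E'
def go(p,yaw=None):
    "tool-frame shift to world TCP p, from the measured pose; yaw = wanted angle of tool y"
    T=pose(); d=T[:3,:3].T@(np.array(p)-T[:3,3]); y=np.arctan2(T[1,1],T[0,1])
    print("at",T[:3,3].round(4),"z",T[:3,2].round(3),"yaw_y",round(y,3),"shift",d.round(4), "" if yaw is None else "wz %.3f"%-(yaw-y))
E
python3 - <<'E'
from h import *
go([0.46,-0.22,0.40],.176); print(get_obs()["joint_pos"].round(2)); s=snapshot("wrist"); print(s["tool_from_camera"].round(3),s["camera_matrix"].round(1))
E
```

```text
at [ 0.2018 -0.5114  0.3808] z [-0.     0.001 -1.   ] yaw_y 0.165 shift [ 0.245   0.3026 -0.019 ] wz -0.011
[-1.33  0.28  0.12  1.41 -0.    0.08]
[[-0.    -0.956 -0.295  0.074]
 [ 1.    -0.     0.     0.001]
 [-0.    -0.295  0.956 -0.142]
 [ 0.     0.     0.     1.   ]] [[285.5   0.  321.8]
 [  0.  285.5 201. ]
 [  0.    0.    1. ]]
```

Emit:
apply_moves:
  steps: "1 0.0287 0.0383 0.0089 0 0 -0.01;1 0.0287 0.0383 0.0089 0 0 0;1 0.0287 0.0383 0.0089 0 0 0;1 0.0287 0.0383 0.0089 0 0 0;1 0.0287 0.0383 0.0089 0 0 0;1 0.0287 0.0383 0.0089 0 0 0;1 0.0287 0.0383 0.0089 0 0 0;1 0.0287 0.0383 0.0089 0 0 0;1 0.0287 0.0383 0.0089 0 0 0;1 0 0 0 0 0 0"

```text
clock: 2.15
tool_pos: [0.4989, -0.193, 0.2996]
tool_rot: [-0.001, 0.641, 0.768, 0.001]
ft_force: [0.3, -1.6, -0.1]
grip_width: 0.0856
grip_force: 0.0
```

Run:
```python
from h import *
take("wrist","w1"); go([.5371,.165,.25],.176)
```

```text
at [ 0.4976 -0.1951  0.3001] z [-0.002  0.001 -1.   ] yaw_y 0.178 shift [0.3474 0.1026 0.0504] wz 0.002
```

View pics/w1.png

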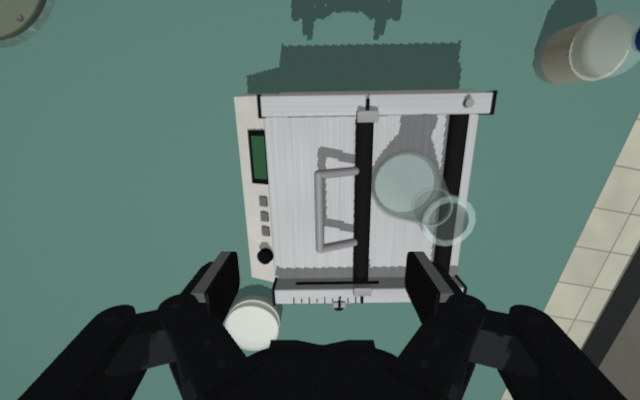

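The wrist view shows the mouth lip centred at about (447,219), the rod between about (320,172) and (320,249), the right-hand pointer at about (366,297), and the clip at about (340,304). Next I go above the stopper.

Emit:
apply_moves:
  steps: "1 0.0434 0.0128 0.006 0 0 0;1 0.0434 0.0128 0.006 0 0 0;1 0.0434 0.0128 0.006 0 0 0;1 0.0434 0.0128 0.006 0 0 0;1 0.0434 0.0128 0.006 0 0 0;1 0.0434 0.0128 0.006 0 0 0;1 0.0434 0.0128 0.006 0 0 0;1 0.0434 0.0128 0.006 0 0 0;1 0 0 0 0 0 0;1 0 0 0 0 0 0"

```text
clock: 3.2
tool_pos: [0.5369, 0.1616, 0.253]
tool_rot: [0.0, 0.643, 0.766, -0.001]
ft_force: [-0.8, -1.0, -0.6]
grip_width: 0.0855
grip_force: 0.0
```

Run:
```python
from h import *
take("wrist","w2"); q=proj("w2",[.5385,.167,.095]); print(q)
def c(f,x0,y0,w,h,k): return cv2.resize(cv2.imread(f"pics/{f}.png")[y0:y0+h,x0:x0+w],None,fx=k,fy=k,interpolation=cv2.INTER_CUBIC)
u,v=(q-30).astype(int); print(u,v)
m=np.zeros((600,800,3),np.uint8)
m[:300,:300]=c("w1",415,190,60,60,5); m[:300,310:610]=c("w2",u,v,60,60,5)
m[305:600,:800]=c("w1",270,260,160,59,5)
cv2.imwrite("pics/m1.png",m); go([.5385,.167,.25],.176)
```

```text
[323.26787138 180.26734677]
293 150
at [0.537  0.1609 0.2533] z [-0.    -0.001 -1.   ] yaw_y 0.173 shift [0.0058 0.0025 0.0033] wz -0.003
```

View pics/m1.png

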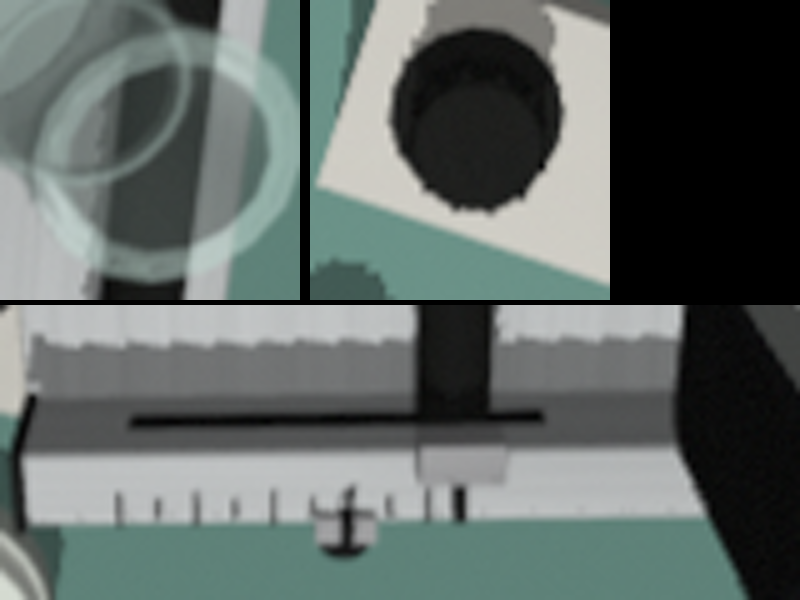

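The montage shows the mouth lip centre at w1 (448.2,220), the knob-top centre at w2 (326.2,178.8), the flange centre at w2 (326.1,172.4), the pointer at w1 (361.6,299.2) and the clip blade at w1 (339.2,299.5).

Run:
```python
from h import *
np.set_printoptions(precision=4,suppress=True)
print("knob",atz("w2",326.2,178.8,.095),"flange",atz("w2",326.1,172.4,.061))
m=atz("w1",448.2,220,.229);print("mouth",m,tri(("w1",448.2,220),("t0",367.4,194.6)))
a=atz("w1",361.6,299.2,.128);b=atz("w1",339.2,299.5,.128);print("ptr",a,"clip",b)
e=np.array([np.cos(.176),np.sin(.176),0]);print("pull",(a-b)@e)
print("rod",atz("w1",320,172,.134),atz("w1",320,249,.134))
go([.538,.164,.07],.176)
```

```text
knob [0.5413 0.1691 0.095 ] flange [0.5417 0.1693 0.061 ]
mouth [ 0.6    -0.1817  0.229 ] [ 0.5953 -0.18    0.2373]
ptr [ 0.5776 -0.335   0.128 ] clip [ 0.5493 -0.3405  0.128 ]
pull 0.028746740894853393
rod [ 0.4956 -0.1803  0.134 ] [ 0.512  -0.2716  0.134 ]
at [0.537  0.1609 0.2533] z [-0.    -0.001 -1.   ] yaw_y 0.173 shift [0.0031 0.0015 0.1833] wz -0.003
```

Emit:
apply_moves:
  steps: "0.8 0.0069 0.0048 0.03 0 0 -0.003;0.8 0 0 0.04 0 0 0;0.8 0 0 0.04 0 0 0;0.8 0 0 0.04 0 0 0;0.8 0 0 0.02 0 0 0;0.8 0 0 0.016 0 0 0;0.8 0 0 0 0 0 0;0.8 0 0 0 0 0 0"

```text
clock: 4.05
tool_pos: [0.5411, 0.1682, 0.0678]
tool_rot: [0.0, 0.643, 0.766, -0.0]
ft_force: [0.3, -1.0, 0.6]
grip_width: 0.0685
grip_force: 0.0
```

Run:
```python
from h import *
take("wrist","w3"); go([.5405,.1685,.067],.176); print(proj("w3",[.5405,.1685,.095]))
```

```text
at [0.5417 0.1686 0.0684] z [ 0.002  0.    -1.   ] yaw_y 0.176 shift [ 0.0001 -0.0012  0.0014] wz -0.000
[318.62948128 280.92950232]
```

View pics/w3.png

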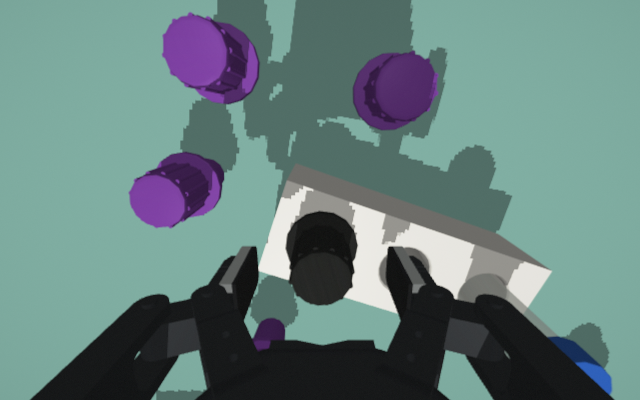

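The knob top is at (322,278), midway between the fingers and where I predicted it. Closing, then lifting a little.

Emit:
apply_moves:
  steps: "0 0 0 0 0 0 0;0 0 0 0 0 0 0;0 0 0 0 0 0 0;0 0 0 0 0 0 0;0 0 0 0 0 0 0;0 0 0 0 0 0 0;0 0 0 -0.01 0 0 0;0 0 0 -0.02 0 0 0;0 0 0 -0.03 0 0 0;0 0 0 -0.03 0 0 0"

```text
clock: 5.1
tool_pos: [0.54, 0.1698, 0.1583]
tool_rot: [-0.0, 0.641, 0.767, -0.0]
ft_force: [1.2, 0.4, -0.5]
grip_width: 0.0288
grip_force: 59.1
```

Emit:
apply_moves:
  steps: "0 0 0 -0.05 0 0 0;0 -0.02 0 -0.045 0 0 0;0 -0.028 -0.0004 -0.04 0 0 0;0 -0.044 -0.0006 -0.012 0 0 0;0 -0.044 -0.0006 0 0 0 0;0 -0.044 -0.0006 0 0 0 0;0 -0.044 -0.0006 0 0 0 0;0 -0.044 -0.0006 0 0 0 0;0 -0.044 0 0 0 0 0;0 -0.0443 0 0 0 0 0"

```text
clock: 6.1
tool_pos: [0.6002, -0.183, 0.3049]
tool_rot: [0.0, 0.641, 0.767, 0.0]
ft_force: [1.2, -0.1, 0.1]
grip_width: 0.0284
grip_force: 59.2
```

Emit:
apply_moves:
  steps: "0 0 0 0 0 0 0;0 0 0 0 0 0 0;0 0 0 0 0 0 0"

```text
clock: 6.4
tool_pos: [0.6, -0.1805, 0.3044]
tool_rot: [-0.0, 0.641, 0.767, 0.0]
ft_force: [-0.6, -0.1, -0.6]
grip_width: 0.0282
grip_force: 59.2
```

Run:
```python
from h import *
take("wrist","w4");take("scene","s4");take("top","t4"); go([.599,-.1815,.305],.176); T=pose()
c=T[:3,3]
for f in("w4","s4","t4"): print(f,"mouth",proj(f,[.599,-.1815,.23]).round(1),"knobtop",proj(f,[*c[:2],c[2]+.028]).round(1),"plugend",proj(f,[*c[:2],c[2]-.044]).round(1))
def cc(f,x0,y0,w,h,k): return cv2.resize(cv2.imread(f"pics/{f}.png")[y0:y0+h,x0:x0+w],None,fx=k,fy=k,interpolation=cv2.INTER_CUBIC)
m=np.zeros((600,800,3),np.uint8)
m[:,:400]=cc("w4",260,200,133,200,3)[:600,:400].copy() if 0 else np.pad(cc("w4",255,200,133,200,3),((0,0),(0,1),(0,0)))
m[:,400:]=cc("s4",240,130,66,100,6)[:,:400].copy() if 0 else np.pad(cc("s4",240,130,66,100,6),((0,0),(0,4),(0,0)))
cv2.imwrite("pics/m2.png",m)
```

```text
at [ 0.6003 -0.1801  0.3046] z [ 0.  0. -1.] yaw_y 0.18 shift [-0.0012 -0.0015 -0.0004] wz 0.004
w4 mouth [319.1 211. ] knobtop [320.5 282.2] plugend [320.9 223.8]
s4 mouth [274.6 166.1] knobtop [271.7 139.3] plugend [273.7 158.6]
t4 mouth [367.3 193.7] knobtop [371.5 187.9] plugend [368.2 191.7]
```

View pics/m2.png

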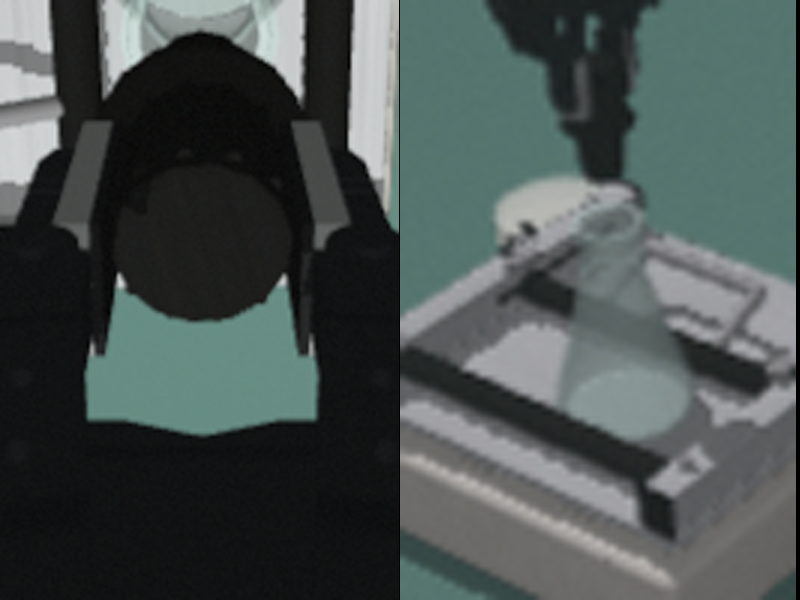

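In the wrist view the stopper and the lip are both centred at u≈322.3, so they line up along tool y. In the scene view the mouth is at about (275.2,166.5), within 1 px of the prediction. I'll lower gently and watch the forces.

Emit:
apply_moves:
  steps: "0 -0.001 0 0.012 0 0 0;0 0 0 0.012 0 0 0;0 0 0 0.008 0 0 0;0 0 0 0.008 0 0 0;0 0 0 0 0 0 0;0 0 0 0 0 0 0"

```text
clock: 7.15
tool_pos: [0.6004, -0.1825, 0.2639]
tool_rot: [-0.0, 0.641, 0.767, -0.0]
ft_force: [-0.4, -0.1, -0.6]
grip_width: 0.0285
grip_force: 59.2
```

Run:
```python
from h import *
take("wrist","w5");take("scene","s5"); go([.6,-.181,.242],.176)
for i in range(4):
    snapshot("top"); print(get_obs()["ft_force"].round(1))
def cc(f,x0,y0,w,h,k): return cv2.resize(cv2.imread(f"pics/{f}.png")[y0:y0+h,x0:x0+w],None,fx=k,fy=k,interpolation=cv2.INTER_CUBIC)
m=np.zeros((480,800,3),np.uint8)
m[:,:400]=cc("w5",272,190,100,120,4); m[:,400:]=cc("s5",255,145,40,48,10)
cv2.imwrite("pics/m3.png",m)
```

```text
at [ 0.6008 -0.1827  0.2646] z [ 0.001 -0.    -1.   ] yaw_y 0.178 shift [ 0.0018 -0.0005  0.0226] wz 0.002
[-0.1 -0.5  0.1]
[-0.2 -0.1 -0.2]
[ 0.1 -0.3 -0. ]
[ 0.5  0.3 -1.3]
```

View pics/m3.png

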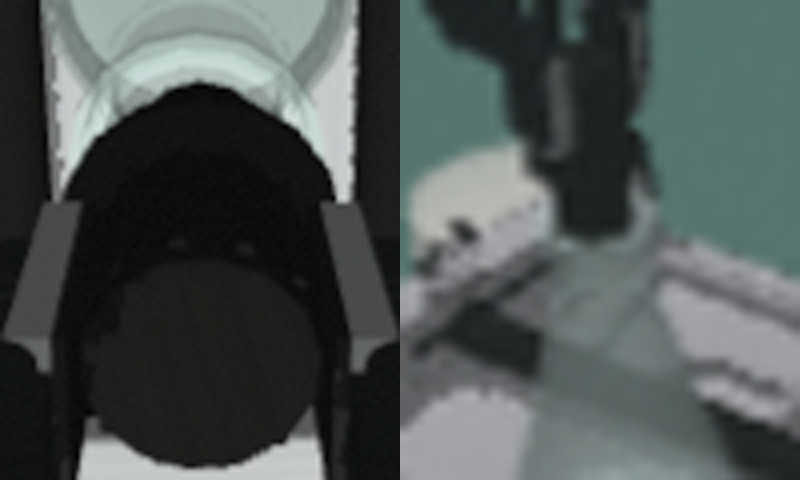

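Wrist: the lip centre is about 1 px left of the stopper's axis. Scene: the plug is about 0.6 px left of the mouth. I'll trim +1.5 mm in tool x and −0.5 mm in tool y, then lower.

Emit:
apply_moves:
  steps: "0 0.0015 -0.0005 0 0 0 0;0 0 0 0.005 0 0 0;0 0 0 0.005 0 0 0;0 0 0 0.003 0 0 0;0 0 0 0 0 0 0;0 0 0 0 0 0 0"

```text
clock: 8.05
tool_pos: [0.5997, -0.1811, 0.251]
tool_rot: [-0.0, 0.641, 0.767, -0.0]
ft_force: [-0.9, 0.2, -0.7]
grip_width: 0.0285
grip_force: 59.2
```

Run:
```python
from h import *
go([.6,-.181,.242],.176)
f=[]
for i in range(4): snapshot("top"); f.append(get_obs()["ft_force"])
print(np.mean(f,0).round(2))
```

```text
at [ 0.5997 -0.1811  0.251 ] z [-0.  0. -1.] yaw_y 0.178 shift [0.     0.0003 0.009 ] wz 0.002
[ 0.02  0.36 -0.55]
```

Emit:
apply_moves:
  steps: "0 0 0 0.003 0 0 0;0 0 0 0.003 0 0 0;0 0 0 0.001 0 0 0;0 0 0 0 0 0 0;0 0 0 0 0 0 0"

```text
clock: 8.75
tool_pos: [0.5997, -0.1811, 0.2441]
tool_rot: [-0.0, 0.641, 0.767, -0.0]
ft_force: [-0.2, -0.6, 0.5]
grip_width: 0.0281
grip_force: 59.2
```

```bash
cat >> h.py <<'E'
def ff(n=4):
    f=[]
    for i in range(n): snapshot("top"); f.append(get_obs()["ft_force"])
    print("F",np.mean(f,0).round(2))
E
python3 - <<'E'
from h import *
go([.6,-.181,.242],.176);ff()
E
```

```text
at [ 0.5997 -0.1811  0.2441] z [-0.  0. -1.] yaw_y 0.178 shift [0.0001 0.0003 0.0021] wz 0.002
F [-0.42 -0.16 -0.11]
```

Emit:
apply_moves:
  steps: "0 0 0 0.0015 0 0 0;0 0 0 0 0 0 0;0 0 0 0.001 0 0 0;0 0 0 0 0 0 0;0 0 0 0 0 0 0"

```text
clock: 9.45
tool_pos: [0.5998, -0.1811, 0.2424]
tool_rot: [0.0, 0.641, 0.767, 0.0]
ft_force: [-2.0, 0.4, 5.6]
grip_width: 0.0281
grip_force: 59.6
```

Run:
```python
from h import *
go([.6,-.181,.242],.176);ff()
```

```text
at [ 0.5998 -0.1811  0.2424] z [ 0.001 -0.    -1.   ] yaw_y 0.178 shift [0.0001 0.0003 0.0004] wz 0.002
F [-1.89  0.68  6.  ]
```

The stopper seats at TCP z = 0.2424, as expected, with 6 N upward. Releasing and rising.

Emit:
apply_moves:
  steps: "0.6 0 0 0 0 0 0;0.6 0 0 0 0 0 0;0.6 0 0 0 0 0 0;0.6 0 0 0 0 0 0;0.6 0 0 0 0 0 0;0.6 0 0 -0.02 0 0 0;0.6 0 0 -0.04 0 0 0;0.6 0 0 -0.04 0 0 0;0.6 0 0 0 0 0 0"

```text
clock: 10.55
tool_pos: [0.602, -0.182, 0.348]
tool_rot: [0.005, 0.641, 0.767, 0.001]
ft_force: [0.8, 0.5, -0.2]
grip_width: 0.0512
grip_force: 0.0
```

Run:
```python
from h import *
take("wrist","w6");take("scene","s6");take("top","t6"); go([.5,-.227,.3],.178)
for f in("w6","s6","t6"): print(f,"flange",proj(f,[.5995,-.1811,.2325]).round(1),"knobtop",proj(f,[.5995,-.1811,.269]).round(1))
def cc(f,x0,y0,w,h,k): return cv2.resize(cv2.imread(f"pics/{f}.png")[y0:y0+h,x0:x0+w],None,fx=k,fy=k,interpolation=cv2.INTER_CUBIC)
m=np.zeros((600,800,3),np.uint8)
m[:,:400]=cc("w6",255,150,133,200,3)[:, :399].repeat(1,0) if 0 else np.pad(cc("w6",255,150,133,200,3),((0,0),(0,1),(0,0)))
m[:320,400:]=cc("s6",250,145,50,40,8); m[320:,400:]=cc("w6",150,130,160,112,2.5)
cv2.imwrite("pics/m4.png",m)
```

```text
at [ 0.5997 -0.1811  0.3412] z [-0.  0. -1.] yaw_y 0.178 shift [-0.0276 -0.1062  0.0412] wz -0.000
w6 flange [317.3 193.8] knobtop [317.  206.2]
s6 flange [274.5 165.6] knobtop [273.5 156.2]
t6 flange [367.3 193.4] knobtop [368.9 191.6]
```

View pics/m4.png

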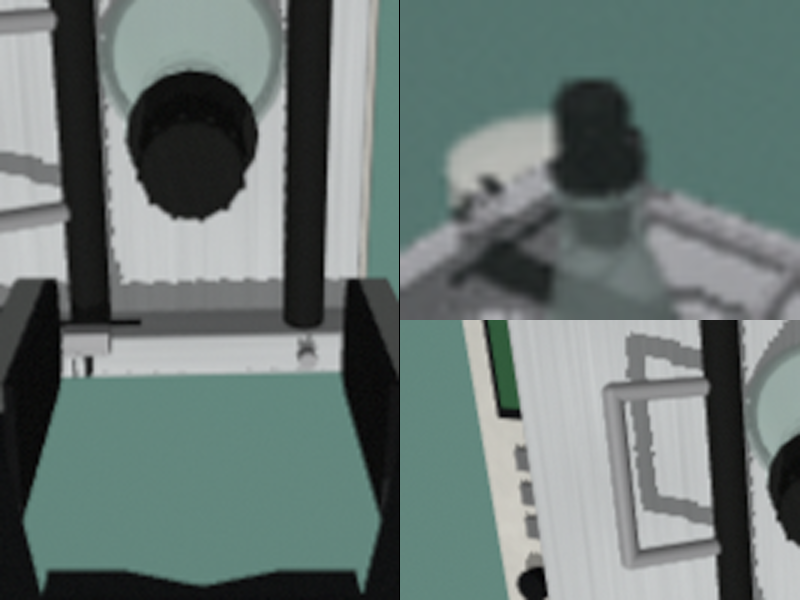

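The stopper is home and upright, with its flange on the lip (m4 scene panel). The rod ends are at w6 (233.7,156.9) and (240.5,225.7). I've now used all 10 views, so the rest is numeric.

Run:
```python
from h import *
a=atz("w6",233.7,156.9,.134);b=atz("w6",240.5,225.7,.134);print(a,b,(a+b)/2,np.arctan2(b[0]-a[0],a[1]-b[1]),np.linalg.norm(a-b))
go([.503,-.2275,.25],.178)
```

```text
[ 0.49339688 -0.18018271  0.134     ] [ 0.51024134 -0.27068151  0.134     ] [ 0.50181911 -0.22543211  0.134     ] 0.18402332289947224 0.09205307581583036
at [ 0.5997 -0.1811  0.3412] z [-0.  0. -1.] yaw_y 0.178 shift [-0.0286 -0.1033  0.0912] wz -0.000
```

Emit:
apply_moves:
  steps: "0.4 -0.009 -0.0345 0 0 0 0;0.4 -0.009 -0.0345 0 0 0 0;0.4 -0.009 -0.0346 0.01 0 0 0;0.4 0 0 0.045 0 0 0;0.4 0 0 0.045 0 0 0;0.4 0 0 0.045 0 0 0;0.4 0 0 0.025 0 0 0;0.4 0 0 0 0 0 0;0.4 0 0 0 0 0 0"

```text
clock: 11.6
tool_pos: [0.5019, -0.2256, 0.1711]
tool_rot: [-0.001, 0.641, 0.767, -0.0]
ft_force: [1.0, 0.3, 0.5]
grip_width: 0.0342
grip_force: 0.0
```

Run:
```python
from h import *
take("wrist","w7"); go([.5025,-.226,.115],.178); ff(3)
# rod in wrist picture: bright columns between fingers at the rod's row
T=pose()
for y in (-.205,-.226,-.245):
    x=.5025-(y+.226)*.18; q=proj("w7",[x,y,.139]); u,v=q.round().astype(int)
    g=cv2.imread("pics/w7.png",0)[v-1:v+2].mean(0); print(q.round(1),g[u-60:u+61:4].astype(int))
```

```text
at [ 0.5029 -0.2262  0.1724] z [ 0. -0. -1.] yaw_y 0.178 shift [ 0.0003 -0.0004  0.0574] wz 0.000
F [-0.02 -0.33  0.35]
[321.2 200.7] [194 194 194 194 192 193 196 189 191 195 194 196 192 192 135 164 141  94
 190 190 195 193 194 183 192 189 196 195 190 174  17]
[321.2 231.7] [193 194 192 191 195 192 196 190 193 192 191 191 193 190 128 163 144  98
 131 189 192 193 194 185 194 191 194 198 191  85  20]
[321.2 258. ] [ 21  16  17  70  70  59  13  12 197 193 195 192 196 192 120 159 146 105
 194 192 194 197 197  88  10  13  70  70  43  18  16]
```

The rod is centred between the fingers to within about 2 mm, so I go down and close.

Emit:
apply_moves:
  steps: "0.4 0 0.001 0.02 0 0 0;0.4 0 0 0.02 0 0 0;0.4 0 0 0.017 0 0 0;0.4 0 0 0 0 0 0;0 0 0 0 0 0 0;0 0 0 0 0 0 0;0 0 0 0 0 0 0;0 0 0 0 0 0 0;0 0 0 0 0 0 0;0 0 0 0 0 0 0"

```text
clock: 12.8
tool_pos: [0.5025, -0.2267, 0.1162]
tool_rot: [0.0, 0.642, 0.767, -0.002]
ft_force: [-5.6, -1.5, 3.1]
grip_width: 0.0081
grip_force: 58.5
```

Run:
```python
from h import *
take("wrist","w8"); go([.5025,-.226,.115],.178); ff(3); print(get_obs()["grip_width"])
```

```text
at [ 0.5024 -0.2267  0.1161] z [-0.002 -0.002 -1.   ] yaw_y 0.178 shift [0.0007 0.0002 0.0011] wz -0.000
F [-5.28 -1.35  3.03]
0.007534184181338974
```

Emit:
apply_moves:
  steps: "0 0 -0.002 0 0 0 0;0 0 -0.003 0 0 0 0;0 0 -0.004 0 0 0 0;0 0 -0.004 0 0 0 0;0 0 -0.004 0 0 0 0;0 0 -0.004 0 0 0 0;0 0 -0.004 0 0 0 0;0 0 -0.0035 0 0 0 0;0 0 0 0 0 0 0;0 0 0 0 0 0 0"

```text
clock: 14.0
tool_pos: [0.4788, -0.2314, 0.1162]
tool_rot: [0.003, 0.641, 0.767, 0.002]
ft_force: [7.2, 1.8, -0.4]
grip_width: 0.0079
grip_force: 58.5
```

Run:
```python
from h import *
take("wrist","w9");take("scene","s9");take("top","t9"); go([.5025,-.226,.115],.178); ff(3); print(get_obs()["grip_width"])
e=np.array([np.cos(.178),np.sin(.178)]); print("pulled",(np.array([.5024,-.2267])-pose()[:2,3])@e)
# top view: bar edges (dark) along x', sampled on both sides of flask: before / after
d=np.array([*e,0]); n=np.array([-e[1],e[0],0])
C=np.array([.5025,-.226,.122])
for y0 in (-.07,-.08):
  for f in("t0","t6","t9"):
    g=cv2.imread(f"pics/{f}.png",0).astype(np.float32)
    s=np.arange(-.02,.085,.002); q=np.array([proj(f,C+d*k+n*y0) for k in s],np.float32)
    v=cv2.remap(g,q[None,:,0],q[None,:,1],cv2.INTER_LINEAR)[0]; i=v<70
    print(y0,f,"bar axis off",(s*i).sum()/max(i.sum(),1),i.sum())
# pointer / clip profile along the rail in wrist view
for f in("w1","w9"):
  g=cv2.imread(f"pics/{f}.png",0).astype(np.float32)
  P=atz("w1",350,299.4,.127); s=np.arange(-.035,.036,.001)
  q=np.array([proj(f,P+d*k) for k in s],np.float32)
  print(f,q[[0,-1]].round(0).tolist(),cv2.remap(g,q[None,:,0],q[None,:,1],cv2.INTER_LINEAR)[0].astype(int))
```

```text
at [ 0.4789 -0.2313  0.1162] z [ 0.007 -0.001 -1.   ] yaw_y 0.179 shift [0.001  0.0242 0.0013] wz 0.001
F [7.76 1.58 0.05]
0.008064106334565056
pulled 0.023935410005013594
-0.07 t0 bar axis off 0.050999999999999934 10
-0.07 t6 bar axis off 0.0 0
-0.07 t9 bar axis off 0.03699999999999995 18
-0.08 t0 bar axis off 0.050999999999999934 10
-0.08 t6 bar axis off 0.0 0
-0.08 t9 bar axis off 0.05499999999999994 10
w1 [[323.0, 299.0], [377.0, 299.0]] [184 148 138 165 185 188 189 189 189 189 179 154 128 158 176 183 184 185
 165 147 120  88 106 147 170 179 179 182 185 185 175 124 135 160 184 189
 189 189 189 187 173 130 130 163 183 187 185 160 104  46  35  77 147 180
 186 187 186 187 188 188 188 188 188 188 188 188 188 188 186 186 187]
w9 [[366.0, 431.0], [474.0, 430.0]] [0 0 0 0 0 0 0 0 0 0 0 0 0 0 0 0 0 0 0 0 0 0 0 0 0 0 0 0 0 0 0 0 0 0 0 0 0
 0 0 0 0 0 0 0 0 0 0 0 0 0 0 0 0 0 0 0 0 0 0 0 0 0 0 0 0 0 0 0 0 0 0]
```

Emit:
apply_moves:
  steps: "0 0 -0.002 0 0 0 0;0 0 -0.002 0 0 0 0;0 0 -0.001 0 0 0 0;0 0 0 0 0 0 0;0 0 0 0 0 0 0;0 0 0 0 0 0 0"

```text
clock: 14.9
tool_pos: [0.4743, -0.2322, 0.1162]
tool_rot: [0.003, 0.641, 0.768, 0.002]
ft_force: [7.4, 1.2, -1.7]
grip_width: 0.0079
grip_force: 58.5
```

Run:
```python
from h import *
np.set_printoptions(linewidth=200)
take("wrist","wa");take("scene","sa");take("top","ta"); go([.5025,-.226,.115],.178); ff(3)
e=np.array([np.cos(.178),np.sin(.178)]); print("pulled",(np.array([.5024,-.2267])-pose()[:2,3])@e)
d=np.array([*e,0]); n=np.array([-e[1],e[0],0])
def prof(f,P,s):
    g=cv2.imread(f"pics/{f}.png",0).astype(np.float32); q=np.array([proj(f,P+d*k) for k in s],np.float32)
    return cv2.remap(g,q[None,:,0],q[None,:,1],cv2.INTER_LINEAR)[0].astype(int),q[[0,-1]].round(0).tolist()
P=atz("w1",350,299.4,.127); L=P+n*.234; s=np.arange(-.04,.041,.002)
for f in("t0","t6","ta"):
    for off in (0,.004,-.006): print(f,off,*prof(f,P+n*off,s))
for f in("s0","s6","sa"): print(f,"left",*prof(f,L,s)); print(f,"right",*prof(f,P,s))
# bar under the far side of flask in scene view, near its left end
B=np.array([.5025,-.226,.122])+n*.075
for f in("s0","s6","sa"): print(f,"bar",*prof(f,B,np.arange(0,.08,.002)))
```

```text
at [ 0.4743 -0.2323  0.1162] z [ 0.008 -0.001 -1.   ] yaw_y 0.179 shift [0.0011 0.0289 0.0014] wz 0.001
F [ 7.89  1.5  -0.69]
pulled 0.028669488039194117
t0 0 [142 139 124 124 135 144 132 115 118 116 105  84  56 105 144 145 129 102 118 137 144 134 115 129 140 123 101  90 117 146 145 145 145 145 145 146 146 145 144 145 145] [[414.0, 220.0], [408.0, 196.0]]
t0 0.004 [143 134 120 131 143 143 138 127 134 145 142 128  89 102 142 142 137 123 132 141 141 134 106 110 136 112  84  86 104 135 141 142 141 141 140 140 140 141 142 141 140] [[413.0, 220.0], [407.0, 197.0]]
t0 -0.006 [109 117 109  89 100 106 103 110 117 120 112  85  66  57  93 117 110 107 107 101  96 104 106  95  97 104  97  93 100 103 101 103 102  96  93  94  98  99 100  98  91] [[416.0, 220.0], [410.0, 196.0]]
t6 0 [146 143 129 129 140 148 136 118 121 119 108  86  56 107 148 149 133 106 122 141 148 138 120 135 147 129 102  77  84  87  77  73  74  76  77  78  78  78  78  78  80] [[414.0, 220.0], [408.0, 196.0]]
t6 0.004 [147 138 124 136 147 147 141 128 136 148 147 133  90 104 146 146 140 127 137 147 148 138  98  90 106  91  79  75
[... 2067 characters left out ...]
 156 155 152 151 153 152 151 150 152 155 151 150 154 160 161] [[267.0, 166.0], [252.0, 175.0]]
s0 bar [159 160 160 160 160 160 160 159 159 158 157 152 142 124 100  99 108 119 137 149 153 148 140 111  82  55  38  37  37  37  37  36  35  34  34  37  42  50  62  76] [[306.0, 184.0], [292.0, 193.0]]
s6 bar [162 163 163 163 163 163 162 162 162 161 160 154 143 125 100 100 109 122 140 152 156 151 142 112  82  54  37  37  37  37  37  36  35  35  35  38  43  51  63  77] [[306.0, 184.0], [292.0, 193.0]]
sa bar [ 96  96  97  97  97  97  96  89  80  67  53  42  38  37  38  37  36  35  35  34  32  33  36  47  60  75  87  92  95  95  96  97 102 107 120 134 147 157 158 157] [[306.0, 184.0], [292.0, 193.0]]
```

Measured pull is 28.7 mm against 28.6 mm from wrist and 29–30 mm from top between pointer and clip. In the scene view the pointer shift agrees at about 29 mm, and the clip and pointer blades have merged. I'll check that the flask hasn't moved, then hand in.

Run:
```python
from h import *
g=[cv2.imread(f"pics/{f}.png",0).astype(np.float32) for f in("s6","sa")]
r=cv2.matchTemplate(g[1][140:190,255:295],g[0][150:172,265:284],cv2.TM_CCOEFF_NORMED);_,m,_,l=cv2.minMaxLoc(r);print("stopper shift px",l[0]-10,l[1]-10,m)
o=get_obs();print(o["grip_force"],abs(o["qd"]).max())
if abs(l[0]-10)<=3 and abs(l[1]-10)<=3: print(job_done())
```

```text
stopper shift px 0 0 0.9592882990837097
58.489081263542175 0.002264208265280229
the job is handed in; nothing more can be done
None
```

The stopper is home in the flask's neck and released, and the gripper is holding the clamp bar open 28.7 mm, at the index mark by my measurements. The flask hasn't moved in the camera view; the job is handed in with no verdict returned.

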